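Flip down the kickstand and hold the display frame upright

ROBOT

A 6-joint arm with a two-finger parallel gripper is mounted at the origin on the work surface. World frame = base frame: x ahead of the robot, y to its left, z up, the work surface at z = 0. Lengths are in m, angles in degrees, forces in N, time in s.
With the tool pointing down it reaches from about 0.375 to 0.9 m from the base axis. Payload 3.1 kg.
Tool frame: the origin (TCP) lies between the finger pads, 19 mm behind the fingertips; this is the grasp point; z points along the fingers, y is the line along which they close (so a half turn about z gives the same grasp; the last joint's range is limited). The gripper opens to 87 mm and grips with 3 to 60 N. Pads are 19 mm wide; open, the fingers measure 117 mm over their backs; the gripper's body (75 mm by 190 mm) begins 51 mm behind the grasp point.
Start: joints at [-82.248, 30.224, 82.088, -0, 67.689, -10.227], TCP at [0.193, -0.594, 0.241] pointing down, gripper open.
Joint ranges: [-176.69, 176.69], [-43.24, 126.21], [12.49, 139.97], [-82, 262], [0, 151.66], [-163.58, 163.58]. Speed limits (degrees/s): [159.86, 159.86, 180, 180, 180, 180].

INTERFACE

Orientations are given as a 3x3 rotation matrix whose columns are the frame's x, y, z axes.
In Python, from rig import * gives the robot as it stands.
- The arm moves only by the tool step_arm, never from a script. Its argument "targets" is a list of rows, each a list of 5 numbers: the opening, from -1 (shut) to 1 (fully open), then the shift along the world's x, y, z normalised to -1 to 1, where 1 is 0.25 m, then the turn about the world's z normalised to -1 to 1, where 1 is 180 degrees. In form: [[fingers, x, y, z, turn], ...]. A call has 1 to 20 rows; each row is the pose to reach, as a shift and turn from the pose commanded when the call began, turning the shorter way round; what a row does not reach only later rows make up. A row lasts 1/10 s, in which the tool goes at most 50 mm and 8.59 degrees, less where a joint would pass 70% of its speed; a pose out of reach is approached as far as the arm can. A call with a number of a shift or a turn outside -1 to 1 is refused whole. A call with a gripper value outside its range is refused whole. The fingers move at their own pace and stop on an object; the grip force is fixed at half the most. Time passes only in rows, so rows that repeat a pose let the fingers close. It gives the time, the measured TCP pose, the force, the opening and the grip force at its end, in the units of the state.
- read_state(): the state, without advancing time (a new reading comes with each control period).
- capture(name): name is "scene" or "top" or "wrist"; returns a dict with "color" (384x512x3 uint8, red, green, blue), "mtx" (3x3 intrinsics, pixels), "pose" (4x4, takes a point from camera to world coordinates). Camera axes: x right, y down, z forward; pixel columns grow to the right and rows downward; lengths in m; the calibration is good to about 2 mm. A picture is of the moment at which its call begins. There is no depth.
- hand_in(): hands the job in; it is judged then, once.
The state is a dict: "time_s": time; "joint_positions": joint angles; "qvel": joint speeds; "tau": joint torques, N m; "position": TCP position; "tcp_rot": TCP orientation; "force": force on the tool from outside, world axes, zero at the start; "moment": the same for the moment, N m; "opening": opening from 0.0 (shut) to 1.0 (fully open); "grasp_force": force on a finger pad.
Only numpy, scipy, OpenCV 4.12 (cv2) and the standard library are available. Lean on these libraries where they do the work, as an engineer would, in place of code of your own. Each camera call takes 0.05 s, during which the arm holds its last target. There are 200 camera calls.

TASK

The wooden display frame leans face-in against the white tub with its steel kickstand stowed sideways across its back. First flip the kickstand down over centre, so that its spring snaps it fully open; then stand the frame upright on the table, back onto its kickstand and clear of the tub, gripping it by its top rail, and finish still holding the top rail so that it cannot tip while I add the last dots to its face. Do not let the frame fall, and leave the bottle, the cup and the paint pot where they are.

Things in the scene. Friction and masses are not known exactly. Their poses are not given: they have to be found in the camera images.
- frame: Loose beech frame, 230 mm wide (y), 260 mm tall (z), 22 mm deep (x, -11 to 11), about 0.7 kg, open-backed, dotted black face in front. Origin: centre of its underside; x points out of the painted face, z up the frame; its back (-x) looks to the robot. Starts leaning 0.28 rad, top away from the robot, on its lower front edge and the tub's rim. On its open kickstand it leans back 0.14 rad.
- top_rail (a point): Centre of the top of the frame's top rail (frame point 0, 0, 260 mm), frame axes. The rail is 22 mm thick (x), 28 mm tall, and free front and back, above the tub. Standing on the open kickstand, the frame rests on its lower back edge (frame point -11, 0, 0 mm).
- leg (a joint): Kickstand angle: 0 stowed, 1.745 rad fully open, a stop at each end. A spring pushes it to the nearer stop from its centre at 0.87 rad with about 0.12 N m (1.2 N near the bar's end): past about 1 rad it snaps open by itself. It turns right-handed about the frame direction (-0.906, 0, 0.423): out of the back, tilted 25 degrees up.
- leg_pivot (a point): Kickstand pivot on the bar's centre line, frame point (-34.6, -30.0, 139.8) mm, frame axes. Stowed, the steel bar, 10 mm thick, runs from here along frame +y, its centre 24 mm behind the back. Pressed down near its end it swings down and outward; open, it points down, 25 degrees out from the back.
- leg_foot (a point): Centre of the rubber ball foot, 16 mm across, at the kickstand's far end, 135 mm from the pivot along the bar; 8 mm high when the foot stands on the table.
- tub: White plastic storage tub, open, 180 mm (x) by 320 mm (y), 140 mm tall, does not move. Origin: centre of its underside; -x is the side that looks to the robot, against which the frame leans.
- bottle: Bystander: matt black bottle with a cork, 68 mm across, 125 mm tall, beside one end of the tub. Origin: centre of its underside.
- cup: Bystander: dark cup, 74 mm across the rim, 95 mm tall, beside the other end of the tub. Origin: centre of its underside.
- paint_pot: Bystander: small paint pot with a lid, 44 mm across, 36 mm tall, on the table before the frame, to its +y side. Origin: centre of its underside.
Things that resemble listed ones, but are neither listed nor needed, are in the scene too. There is more than one size of the frame; the one meant has the size given above.

How it is judged (in metres and radians):
On the way, in this order (a step that is already met when the one before it is completed fails the run):
1. the kickstand has been flipped down over centre and has snapped open (over 1.6 of 1.745 rad), the frame not yet standing on it (value of joint leg above 1.6 rad and height (world z) of leg_foot above 0.018 m), for 0.2 s.
2. the frame stands upright on its lower edge with the kickstand's foot on the table (height (world z) of leg_foot below 0.014 m and angle between frame's own z axis and vertical below 0.21 rad and value of joint leg above 1.6 rad), for 0.2 s.
At the end, for the whole second after the job is handed in: Kickstand fully open (over 1.6 rad), its foot on the table (centre under 14 mm high); frame on its lower edge (origin under 10 mm high), within 12 degrees of vertical, at rest, not touching the tub, and held by the fingers at its top rail with over 4 N (TCP over 215 mm up the frame) (all of step 2 and height (world z) of frame below 0.01 m and contact force between frame and tub below 0.1 N and contact force between the fingers and frame above 4 N and z of the grasp point in the frame of frame above 0.215 m and linear speed of frame below 0.02 m/s); the arm keeps its last pose, push and grip.
It fails at once if the frame falls (leans more than 40 degrees) (angle between frame's own z axis and vertical above 0.7 rad).
It fails at once if the bottle, the cup or the paint pot is moved by more than 30 mm or tipped (distance of any of bottle, cup, paint_pot from where it was at the start of the episode above 0.03 m or angle between any of bottle, cup, paint_pot's own z axis and vertical above 0.5 rad).
It also fails if it takes over 53 s, if anything falls off the work surface, if the arm or the gripper's body presses on something with over 40 N, if the wrist force passes 120 N, or if a joint passes its speed limit or range.

## Working session

There is one attempt and no reset: what is moved stays moved. The work goes in short steps, Python scripts to look and compute and a tool call to move; the robot and the scene stay as the last step left them, time stands still between calls to the robot, and variables do not carry over. Pictures are saved under pics/ and viewed, at most 10 in all, crops included, and the job is handed in when it is done.

Besides the shell and the picture viewer there is one more tool, called after "Emit:" in YAML: its name, and indented under it one key for each argument. step_arm: Moves the arm, as the interface text tells. Scaled input: -1 to 1 covers 0.25 m each way for a shift and 180 degrees each way for a turn. Its arguments: {"type":"object","properties":{"targets":{"type":"array","items":{"type":"array","items":{"type":"number"}}}},"required":["targets"]}

```bash
mkdir -p pics
python3 - <<'E'
from rig import *
import cv2,numpy as np
np.set_printoptions(precision=4,suppress=True)
for n in("scene","top"):
    c=capture(n); cv2.imwrite(f"pics/{n}0.png",cv2.cvtColor(c["color"],cv2.COLOR_RGB2BGR)); np.savez(f"{n}0.npz",**c)
    print(n,c["mtx"],c["pose"])
s=read_state(); print(s)
E
```

```text
scene [[474.3996   0.     252.6087]
 [  0.     474.3996 195.0471]
 [  0.       0.       1.    ]] [[-0.3868  0.6    -0.7003  1.3787]
 [ 0.9221  0.2465 -0.2981  0.4246]
 [-0.0063 -0.7611 -0.6486  0.9979]
 [ 0.      0.      0.      1.    ]]
top [[390.4016   0.     253.9201]
 [  0.     390.4016 188.5782]
 [  0.       0.       1.    ]] [[-0.1405 -0.9628  0.2309  0.2712]
 [-0.9901  0.1379 -0.0275  0.0471]
 [-0.0053 -0.2324 -0.9726  1.2058]
 [ 0.      0.      0.      1.    ]]
{'time_s': 0.1, 'joint_positions': array([-82.2472,  30.2725,  82.1498,  -0.0022,  67.6902, -10.2288]), 'qvel': array([-0.0393, -0.0983, -0.119 , -0.0095, -0.0748, -0.0354]), 'tau': array([ -0.0004, -44.0986, -17.7151,   0.0634,   0.0534,  -0.0001]), 'position': array([ 0.1929, -0.5938,  0.2404]), 'tcp_rot': array([[ 0.9512,  0.3087, -0.0003],
       [ 0.3087, -0.9511,  0.0019],
       [ 0.0003, -0.0019, -1.    ]]), 'force': array([-0.0668, -0.3618, -0.6156]), 'moment': array([ 0.005 ,  0.0069, -0.0058]), 'grasp_force': 0.0, 'opening': 1.0000690194199395}
```

View pics/scene0.png

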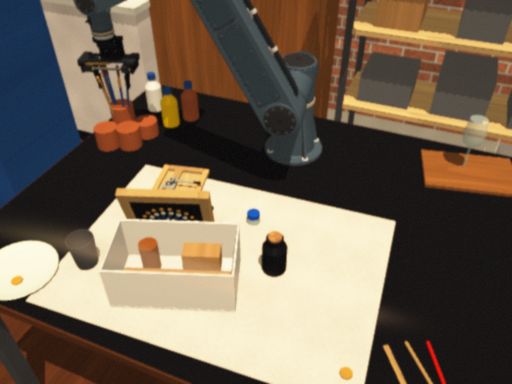

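View pics/top0.png

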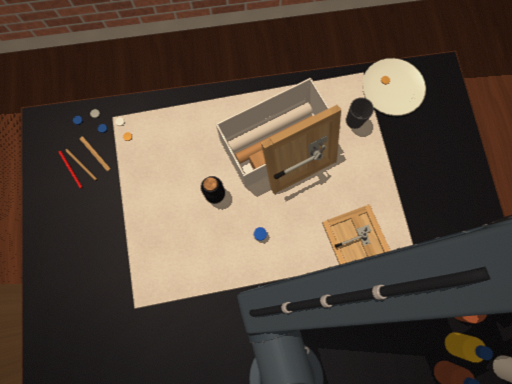

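The large wooden frame leans on the tub at top (302,150), scene (167,203), with its dark foot at top (280,174) and pivot near (318,155). Lookalike: a smaller frame lying or standing at top (357,238), scene (182,180). The one against the tub is the one meant. Next I'll check it in a close crop.

Run:
```python
import cv2,numpy as np
a=cv2.imread("pics/top0.png")[95:215,240:400]
cv2.imwrite("pics/crop1.png",cv2.resize(a,None,fx=5,fy=5,interpolation=cv2.INTER_CUBIC))
```

```text
(no output)
```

View pics/crop1.png

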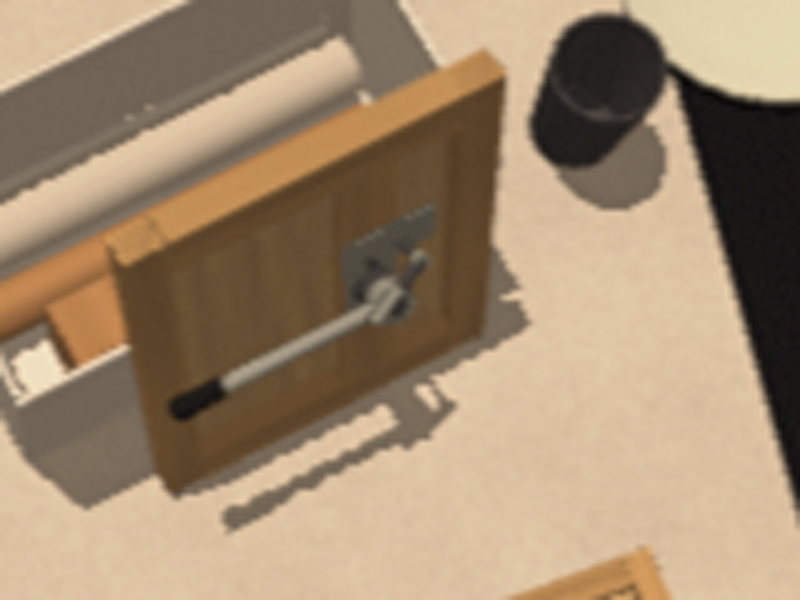

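The crop shows the frame's back, with its bar stowed toward image left (+y). Crop corners: back-top (122,263) and (505,76); back-bottom (175,495) and (483,335); foot (183,405); pivot (388,302).

```bash
cat > h.py <<'E'
import numpy as np,cv2
np.set_printoptions(precision=4,suppress=True)
def ray(c,uv):
    d=np.linalg.inv(c["mtx"])@[*uv,1]; return c["pose"][:3,3],c["pose"][:3,:3]@d
def onz(c,uv,z):
    o,d=ray(c,uv); return o+d*(z-o[2])/d[2]
def proj(c,p):
    q=np.linalg.inv(c["pose"])@[*p,1]; q=c["mtx"]@q[:3]; return q[:2]/q[2]
def frameR(yaw,lean): # lean>0: top away (+x)
    c,s=np.cos(lean),np.sin(lean)
    Rz=np.array([[np.cos(yaw),-np.sin(yaw),0],[np.sin(yaw),np.cos(yaw),0],[0,0,1]])
    return Rz@np.array([[c,0,s],[0,1,0],[-s,0,c]])
E
python3 - <<'E'
from h import *
c=np.load("top0.npz"); f=lambda u,v:(u/5+240-.4,v/5+95-.4)
C={}
for n,u,v,z in[("TL",122,263,.256),("TR",505,76,.256),("FTL",107,240,.2499),("FTR",487,50,.2499),("BL",175,495,.0061),("BR",483,335,.0061)]:
    C[n]=onz(c,f(u,v),z); print(n,C[n])
yaws=[]
for a,b in("TL","TR"),("FTL","FTR"),("BL","BR"):
    d=C[a]-C[b]; y=np.arctan2(-d[0],d[1]); yaws.append(y); print(a,np.linalg.norm(d),np.degrees(y))
yaw=yaws[0]*.4+yaws[1]*.4+yaws[2]*.2
R=frameR(yaw,.28)
loc={"TL":(-11,115,260),"TR":(-11,-115,260),"FTL":(11,115,260),"FTR":(11,-115,260),"BL":(-11,115,0),"BR":(-11,-115,0)}
O=np.array([C[n]-R@np.array(loc[n])/1e3 for n in loc]); print(O); o=O.mean(0); o[2]=.003
print("yaw",yaw,"o",o)
piv=np.array([-34.6,-30,139.8])/1e3
for n,p in("piv",piv),("foot",piv+[0,.135,0]),("rail",[0,0,.26]):
    w=o+R@p; print(n,w,proj(c,w),(proj(c,w)-[239.6,94.6])*5)
# leg path (axis, right-handed)
ax=np.array([-.906,0,.423]); 
for t in(0,.3,.6,.9,1.1,1.4,1.745):
    r=cv2.Rodrigues(ax*t)[0]; print(t,[(o+R@(piv+r@[0,L,0])) for L in(.07,.1,.135)])
# bystanders
import cv2 as cv
hsv=cv.cvtColor(c["color"],cv.COLOR_RGB2HSV)
m=cv.inRange(hsv,(105,120,60),(125,255,255)); n,_,st,ce=cv.connectedComponentsWithStats(m)
for s,q in zip(st[1:],ce[1:]):
    if s[4]>60: print("blue",s,q,onz(c,q,.03))
print("bottle top",onz(c,(210,183),.125),"cup rim",onz(c,(361,109),.095))
E
```

```text
TL [ 0.6011 -0.0207  0.256 ]
TR [ 0.6749 -0.2348  0.256 ]
FTL [ 0.6168 -0.0153  0.2499]
FTR [ 0.6935 -0.2301  0.2499]
BL [ 0.5307 -0.049   0.0061]
BR [ 0.6067 -0.2607  0.0061]
TL 0.22651959262016583 19.01653522116586
FTL 0.228097596612906 19.659485553429683
BL 0.22492749838911985 19.75231093039792
[[ 0.5815 -0.1495  0.0031]
 [ 0.5789 -0.1468  0.0031]
 [ 0.5773 -0.1511  0.0031]
 [ 0.5775 -0.149   0.0031]
 [ 0.5789 -0.1539  0.0031]
 [ 0.5784 -0.1487  0.0031]]
yaw 0.3389581337571896 o [ 0.5787 -0.1498  0.003 ]
piv [ 0.5938 -0.1764  0.1469] [317.7594 155.0864] [390.7971 302.4319]
foot [ 0.5489 -0.049   0.1469] [275.9377 176.2997] [181.6884 408.4987]
rail [ 0.6465 -0.126   0.2529] [301.3571 125.8152] [308.7853 156.0762]
0 [array([ 0.5705, -0.1103,  0.1469]), array([ 0.5605, -0.082 ,  0.1469]), array([ 0.5489, -0.049 ,  0.1469])]
0.3 [array([ 0.5587, -0.1178,  0.1313]), array([ 0.5437, -0.0927,  0.1246]), array([ 0.5262, -0.0634,  0.1168])]
0.6 [array([ 0.5501, -0.1305,  0.1171]), array([ 0.5314, -0.1108,  0.1044]), array([ 0.5095, -0.0879,  0.0895])]
0.9 [array([ 0.5454, -0.1473,  0.1056]), array([ 0.5246, -0.1348,  0.0879]), array([ 0.5004, -0.1203,  0.0672])]
1.1 [array([ 0.5446, -0.16  ,  0.0999]), array([ 0.5235, -0.153 ,  0.0797]), array([ 0.4989, -0.1449,  0.0562])]
1.4 [array([ 0.5471, -0.1802,  0.0949]), array([ 0.5271, -0.1818,  0.0726]), array([ 0.5037, -0.1838,  0.0466])]
1.745 [array([ 0.5551, -0.2028,  0.0949]), array([ 0.5385, -0.2142,  0.0727]), array([ 0.5192, -0.2274,  0.0467])]
blue [ 73 116   9   9  63] [ 77.0952 119.4762] [0.8597 0.549  0.03  ]
blue [ 98 124   9   9  63] [101.9048 127.7937] [0.8193 0.4706 0.03  ]
blue [254 228  13  12 120] [259.95   233.5583] [0.4098 0.0155 0.03  ]
bottle top [0.5618 0.1385 0.125 ] cup rim [ 0.737  -0.3451  0.095 ]
```

```bash
cat >> h.py <<'E'
YAW=.3389; O=np.array([.5787,-.1498,.003]); R0=frameR(YAW,.28)
PIV=np.array([-34.6,-30,139.8])/1e3; AX=np.array([-.906,0,.423])
E
python3 - <<'E'
from h import *
c=np.load("top0.npz")
hy=np.array([-np.sin(YAW),np.cos(YAW),0]);hx=np.array([np.cos(YAW),np.sin(YAW),0])
prev=None
for t in np.arange(0,1.41,.2):
    r=cv2.Rodrigues(AX*t)[0]; n=r@np.cross(AX,[0,1,0]) # motion dir
    P=O+R0@(PIV+r@[0,.095,0]-.005*n)+.015*hy-.004*hx
    P[2]+=.019; print(round(t,1),"TCP",P, "" if prev is None else (P-first)/.25)
    if prev is None: first=P
    prev=P
print("decoy corners z~.02:",[onz(c,p,.02) for p in[(323,222),(373,206),(395,255)]])
E
```

```text
0.0 TCP [ 0.5565 -0.0728  0.1697] 
0.2 TCP [ 0.545  -0.0778  0.1554] [-0.0458 -0.02   -0.0572]
0.4 TCP [ 0.5352 -0.0862  0.1415] [-0.0853 -0.0536 -0.1127]
0.6 TCP [ 0.5273 -0.0977  0.1286] [-0.1168 -0.0996 -0.1644]
0.8 TCP [ 0.5217 -0.1118  0.1172] [-0.1391 -0.156  -0.2101]
1.0 TCP [ 0.5187 -0.128   0.1077] [-0.1513 -0.2207 -0.248 ]
1.2 TCP [ 0.5183 -0.1456  0.1005] [-0.153  -0.291  -0.2766]
1.4 TCP [ 0.5205 -0.1639  0.096 ] [-0.144  -0.3642 -0.2948]
decoy corners z~.02: [array([ 0.4187, -0.1807,  0.02  ]), array([ 0.4459, -0.3423,  0.02  ]), array([ 0.2902, -0.376 ,  0.02  ])]
```

Emit:
step_arm:
  targets:
    - [-1,0.08,0.12,0.04,0]
    - [-1,0.16,0.24,0.08,0]
    - [-1,0.24,0.36,0.12,0]
    - [-1,0.32,0.48,0.16,0]
    - [-1,0.4,0.6,0.2,0]
    - [-1,0.48,0.72,0.24,0]
    - [-1,0.56,0.84,0.28,0]
    - [-1,0.64,0.96,0.28,0]
    - [-1,0.64,0.96,0.28,0.008]

```text
time_s: 1.0
position: [0.3543, -0.3504, 0.3113]
tcp_rot: [[0.941, 0.338, 0.0], [0.338, -0.941, 0.003], [0.001, -0.002, -1.0]]
force: [-0.2, 0.3, -0.1]
opening: 0.265
grasp_force: 0.0
```

Emit:
step_arm:
  targets:
    - [-1,0.1,0.13,0,0.008]
    - [-1,0.2,0.26,0,0.008]
    - [-1,0.3,0.4,0,0.008]
    - [-1,0.4,0.54,0,0.008]
    - [-1,0.5,0.68,0,0.008]
    - [-1,0.6,0.82,0,0.008]
    - [-1,0.7,0.96,0,0]
    - [-1,0.7,0.96,0,0]

```text
time_s: 1.8
position: [0.53, -0.1111, 0.3108]
tcp_rot: [[0.941, 0.338, 0.001], [0.338, -0.941, 0.001], [0.001, -0.001, -1.0]]
force: [-1.0, -0.9, 0.5]
opening: 0.003
grasp_force: 0.0
```

Emit:
step_arm:
  targets:
    - [-1,0.05,0.08,0,0]
    - [-1,0.106,0.153,-0.05,0]
    - [-1,0.106,0.153,-0.15,0]
    - [-1,0.106,0.153,-0.25,0]
    - [-1,0.106,0.153,-0.35,0]
    - [-1,0.106,0.153,-0.44,0]
    - [-1,0.106,0.153,-0.5,0]
    - [-1,0.106,0.153,-0.52,0]
    - [-1,0.106,0.153,-0.52,0]

```text
time_s: 2.7
position: [0.5538, -0.0771, 0.1804]
tcp_rot: [[0.943, 0.332, -0.002], [0.332, -0.943, 0.0], [-0.002, -0.001, -1.0]]
force: [-0.0, 0.2, -0.1]
opening: 0.006
grasp_force: 0.0
```

Run:
```python
from rig import *
from h import *
s=read_state(); print(s["position"],s["force"])
c=capture("scene");d=capture("top")
a=cv2.resize(c["color"][120:300,60:300],None,fx=2.5,fy=2.5)
b=cv2.resize(d["color"][95:275,230:390],None,fx=2.5,fy=2.5)
cv2.imwrite("pics/p2.png",cv2.cvtColor(np.hstack([a,b])[:,:],cv2.COLOR_RGB2BGR) if 0 else cv2.resize(cv2.cvtColor(np.hstack([a,b]),cv2.COLOR_RGB2BGR),(790,356)))
```

```text
[ 0.5538 -0.0771  0.1804] [-0.0345  0.2139 -0.0799]
```

View pics/p2.png

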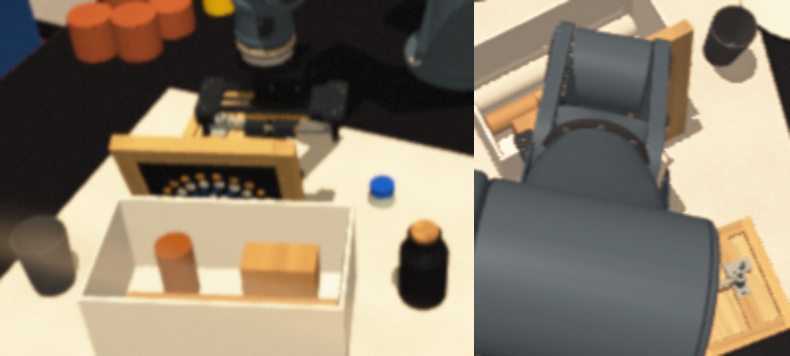

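The gripper hangs closed behind the frame at crop (275,110), clear of its back. The frame hasn't moved, so I'll press the bar along its arc.

Emit:
step_arm:
  targets:
    - [-1,0,0.012,-0.02,0]
    - [-1,0,0.012,-0.043,0]
    - [-1,-0.023,0.002,-0.072,0]
    - [-1,-0.046,-0.008,-0.1,0]
    - [-1,-0.066,-0.025,-0.128,0]
    - [-1,-0.085,-0.042,-0.156,0]
    - [-1,-0.101,-0.065,-0.182,0]
    - [-1,-0.117,-0.088,-0.207,0]
    - [-1,-0.128,-0.116,-0.23,0]
    - [-1,-0.139,-0.144,-0.253,0]
    - [-1,-0.145,-0.177,-0.272,0]
    - [-1,-0.151,-0.209,-0.291,0]
    - [-1,-0.152,-0.244,-0.306,0]
    - [-1,-0.153,-0.279,-0.32,0]
    - [-1,-0.148,-0.315,-0.33,0]
    - [-1,-0.144,-0.352,-0.338,0]
    - [-1,-0.144,-0.352,-0.338,0]

```text
time_s: 4.5
position: [0.5191, -0.1658, 0.0966]
tcp_rot: [[0.944, 0.331, 0.001], [0.331, -0.944, -0.001], [0.001, 0.001, -1.0]]
force: [0.5, 0.1, 0.5]
opening: 0.008
grasp_force: 0.0
```

Emit:
step_arm:
  targets:
    - [-1,-0.08,0.02,0,0]
    - [-1,-0.16,0.04,0.05,0]
    - [-1,-0.24,0.04,0.15,0]
    - [-1,-0.3,0.04,0.3,0]
    - [-1,-0.35,0.04,0.45,0]
    - [-1,-0.4,0.04,0.6,0]
    - [-1,-0.4,0.04,0.75,0]
    - [-1,-0.4,0.04,0.9,0]
    - [-1,-0.4,0.04,0.9,0]
    - [-1,-0.4,0.04,0.9,0]

```text
time_s: 5.5
position: [0.4185, -0.154, 0.3225]
tcp_rot: [[0.943, 0.333, 0.002], [0.333, -0.943, -0.001], [0.001, 0.002, -1.0]]
force: [-0.3, 0.5, -0.5]
opening: 0.006
grasp_force: 0.0
```

Run:
```python
from rig import *
from h import *
s=read_state(); print(s["position"],s["force"])
c=capture("scene");d=capture("top");w=capture("wrist")
np.savez("scene1.npz",**c);np.savez("top1.npz",**d);np.savez("wrist1.npz",**w)
a=cv2.resize(d["color"][90:240,240:400],(426,400))
b=cv2.resize(w["color"],(373,400)) 
cv2.imwrite("pics/p3.png",cv2.cvtColor(np.hstack([a,b]),cv2.COLOR_RGB2BGR))
```

```text
[ 0.4185 -0.154   0.3225] [-0.3443  0.4975 -0.519 ]
```

View pics/p3.png

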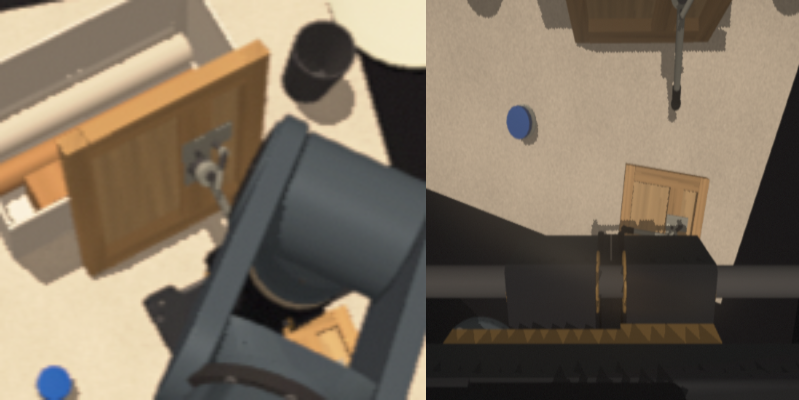

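The kickstand is open: in the wrist view the bar points out of the back with its foot at (676,97). The frame is still leaning on the tub. Before gripping I'll check whether it shifted, and go above the rail.

Emit:
step_arm:
  targets:
    - [1,0.08,0.01,0.04,0.045]
    - [1,0.16,0.02,0.08,0.09]
    - [1,0.24,0.03,0.08,0.135]
    - [1,0.32,0.04,0.08,0.18]
    - [1,0.4,0.05,0.08,0.225]
    - [1,0.5,0.06,0.08,0.27]
    - [1,0.6,0.07,0.08,0.315]
    - [1,0.7,0.08,0.08,0.36]
    - [1,0.8,0.09,0.08,0.405]
    - [1,0.894,0.106,0.08,0.45]
    - [1,0.894,0.106,0.08,0.5]
    - [1,0.894,0.106,0.08,0.5]
    - [1,0.894,0.106,0.08,0.5]

```text
time_s: 6.95
position: [0.6413, -0.1275, 0.3399]
tcp_rot: [[-0.33, 0.944, -0.003], [0.944, 0.33, 0.001], [0.002, -0.003, -1.0]]
force: [0.2, 0.0, -0.9]
opening: 0.993
grasp_force: 0.0
```

Run:
```python
from rig import *
from h import *
s=read_state(); print(s["position"],s["tcp_rot"][:,1],s["joint_positions"])
g=lambda n:cv2.cvtColor(np.load(n)["color"],cv2.COLOR_RGB2GRAY).astype(np.float32)
for n,(y0,y1,x0,x1) in("top",(100,205,255,300)),("scene",(185,222,115,215)):
    print(n,cv2.phaseCorrelate(g(n+"0.npz")[y0:y1,x0:x1].copy(),g(n+"1.npz")[y0:y1,x0:x1].copy(),cv2.createHanningWindow((x1-x0,y1-y0),cv2.CV_32F)))
w=capture("wrist"); np.savez("wrist2.npz",**w)
d=np.array([0,0,0])
print([proj(w,O+R0@np.array(p)/1e3) for p in[(-11,115,260),(-11,-115,260),(11,115,260),(11,-115,260)]])
cv2.imwrite("pics/p4.png",cv2.cvtColor(w["color"],cv2.COLOR_RGB2BGR))
```

```text
[ 0.6413 -0.1275  0.3399] [ 0.9441  0.3298 -0.0028] [-21.0153  27.7307  70.3514  -0.0032  82.1238 -40.2684]
top ((0.6661539386912914, -0.09056257243160104), 0.5872392972310384)
scene ((0.05344898358756467, -0.09577514161889411), 0.9245201685428619)
[array([245.1266,  27.6438]), array([247.832 , 342.2627]), array([278.479 ,  29.5553]), array([273.8892, 337.0573])]
```

View pics/p4.png

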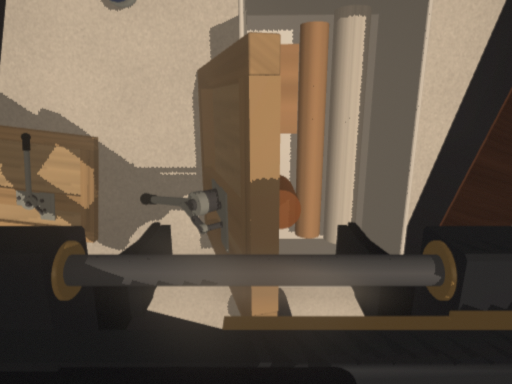

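The rail top lies at columns 248–279 between the fingers, matching the prediction to about 2 px, and the frame is unmoved. I'll descend and close.

Emit:
step_arm:
  targets:
    - [1,0,0,-0.1,0]
    - [1,0,0,-0.2,0]
    - [1,0,0,-0.3,0]
    - [1,0,0,-0.37,0]
    - [1,0,0,-0.41,0]
    - [1,0,0,-0.41,0]
    - [0.2,0,0,-0.41,0]
    - [-0.2,0,0,-0.41,0]
    - [-0.3,0,0,-0.41,0]
    - [-0.3,0,0,-0.41,0]
    - [-0.35,0,0,-0.41,0]
    - [-0.35,0,0,-0.41,0]

```text
time_s: 8.2
position: [0.642, -0.1277, 0.2395]
tcp_rot: [[-0.332, 0.943, 0.0], [0.943, 0.332, -0.0], [-0.0, 0.0, -1.0]]
force: [-0.1, 0.0, -0.1]
opening: 0.54
grasp_force: 0.0
```

Emit:
step_arm:
  targets:
    - [-0.12,0,0,0,0]
    - [-0.15,-0.02,-0.007,0,0]
    - [-0.15,-0.04,-0.014,0,0]
    - [-0.15,-0.06,-0.021,0,0]
    - [-0.15,-0.08,-0.028,0,0]
    - [-0.15,-0.1,-0.035,0,0]
    - [-0.15,-0.12,-0.042,0,0]
    - [-0.15,-0.14,-0.049,0,0]
    - [-0.15,-0.16,-0.056,0,0]
    - [-0.15,-0.18,-0.063,0,0]

```text
time_s: 9.2
position: [0.5965, -0.1436, 0.2392]
tcp_rot: [[-0.332, 0.943, -0.0], [0.943, 0.332, 0.0], [0.0, -0.0, -1.0]]
force: [0.2, 0.7, 0.1]
opening: 0.429
grasp_force: 0.0
```

Run:
```python
from rig import *
from h import *
s=read_state(); print(s["position"],s["force"],s["opening"])
c=capture("scene");w=capture("wrist")
a=cv2.resize(c["color"][120:300,60:300],(533,400))
b=cv2.resize(w["color"],None,fx=.5,fy=.5); b=cv2.copyMakeBorder(b,0,208,0,0,cv2.BORDER_CONSTANT)
cv2.imwrite("pics/p5.png",cv2.cvtColor(np.hstack([a,b]),cv2.COLOR_RGB2BGR))
```

```text
[ 0.5965 -0.1436  0.2392] [0.2235 0.6904 0.0636] 0.42860550829964944
```

View pics/p5.png

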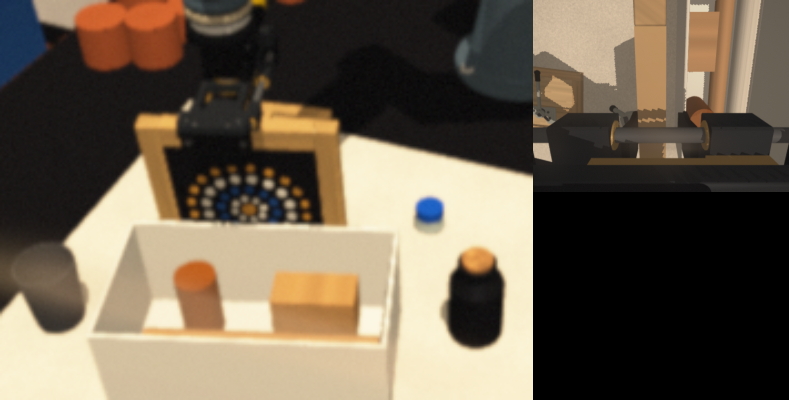

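The frame follows the cage and is nearly vertical (crop (240,170)), clear of the tub. Continuing slowly onto the kickstand.

Emit:
step_arm:
  targets:
    - [-0.15,-0.013,-0.005,0,0]
    - [-0.15,-0.026,-0.009,0,0]
    - [-0.15,-0.04,-0.014,0,0]
    - [-0.15,-0.053,-0.019,0,0]
    - [-0.15,-0.066,-0.023,0,0]
    - [-0.15,-0.08,-0.028,0,0]
    - [-0.15,-0.093,-0.033,0,0]
    - [-0.15,-0.106,-0.037,0,0]
    - [-0.15,-0.12,-0.042,0,0]
    - [-0.15,-0.133,-0.047,0,0]
    - [-0.15,-0.146,-0.051,0,0]
    - [-0.15,-0.16,-0.056,0,0]
    - [-0.15,-0.173,-0.061,0,0]
    - [-0.15,-0.186,-0.065,0,0]
    - [-0.15,-0.2,-0.07,0,0]
    - [-0.15,-0.2,-0.07,0,0]
    - [-0.15,-0.2,-0.07,0,0]
    - [-0.15,-0.2,-0.07,0,0]

```text
time_s: 11.1
position: [0.5472, -0.161, 0.2393]
tcp_rot: [[-0.333, 0.943, 0.0], [0.943, 0.333, -0.0], [-0.0, 0.0, -1.0]]
force: [0.5, -0.3, -0.1]
opening: 0.427
grasp_force: 0.0
```

Run:
```python
from rig import *
from h import *
s=read_state(); print(s["position"],s["force"],s["opening"])
c=capture("scene");w=capture("wrist")
np.savez("scene3.npz",**c);np.savez("wrist3.npz",**w)
a=cv2.resize(c["color"][150:290,100:240],(400,400))
b=cv2.resize(w["color"][:300],(398,233)); b=cv2.copyMakeBorder(b,0,167,0,0,cv2.BORDER_CONSTANT)
cv2.imwrite("pics/p6.png",cv2.cvtColor(np.hstack([a,b]),cv2.COLOR_RGB2BGR))
```

```text
[ 0.5472 -0.161   0.2393] [ 0.496  -0.3094 -0.1307] 0.42740772683593176
```

View pics/p6.png

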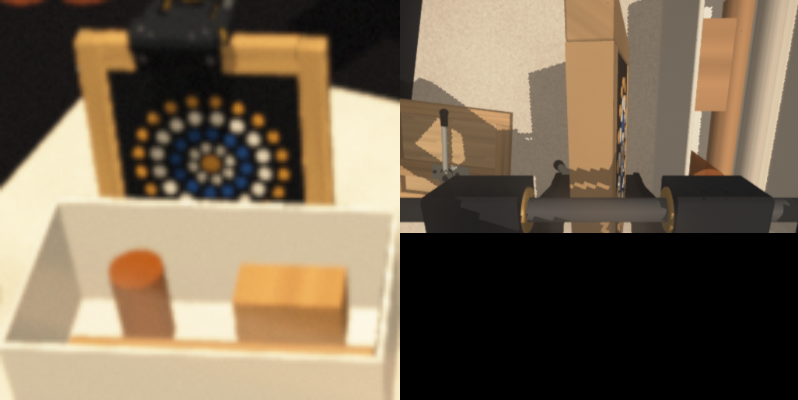

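Run:
```python
from h import *
w=np.load("wrist3.npz"); hx=np.array([np.cos(YAW),np.sin(YAW),0])
T=np.array([.5472,-.161,.2393])
row=w["color"][130].astype(int)
g=np.abs(np.diff(row.sum(1))); print([(i,g[i]) for i in range(190,310) if g[i]>45])
for u in(215,274):
  for z in(.256,.259): print(u,z,(onz(w,(u,130),z)-T)@hx,(onz(w,(u,130),z)-O)@hx)
```

```text
[(273, np.int64(77)), (278, np.int64(80)), (279, np.int64(72)), (284, np.int64(159)), (285, np.int64(234)), (288, np.int64(83)), (289, np.int64(103)), (292, np.int64(57))]
215 0.256 -0.014563253833973956 -0.04799500159411577
215 0.259 -0.014227067460472222 -0.04765881522061405
274 0.256 0.007435337554234739 -0.025996410205907084
274 0.259 0.007250719352460393 -0.026181028407681425
```

The rail top centre sits 37 mm behind the old origin. The prediction for a 0.14 rad back lean was 36.8 mm, so the frame stands on its kickstand. I'll close gradually.

Emit:
step_arm:
  targets:
    - [-0.25,0,0,0,0]
    - [-0.3,0,0,0,0]
    - [-0.33,0,0,0,0]
    - [-0.36,0,0,0,0]
    - [-0.38,0,0,0,0]
    - [-0.38,0,0,0,0]
    - [-0.38,0,0,0,0]

```text
time_s: 11.9
position: [0.5469, -0.161, 0.2392]
tcp_rot: [[-0.332, 0.943, -0.0], [0.943, 0.332, -0.0], [0.0, -0.0, -1.0]]
force: [-0.7, -0.1, -0.5]
opening: 0.309
grasp_force: 0.1
```

Emit:
step_arm:
  targets:
    - [-0.39,0,0,0,0]
    - [-0.39,0,0,0,0]
    - [-0.4,0,0,0,0]
    - [-0.4,0,0,0,0]
    - [-0.4,0,0,0,0]

```text
time_s: 12.4
position: [0.5469, -0.1609, 0.2393]
tcp_rot: [[-0.333, 0.943, -0.0], [0.943, 0.333, -0.0], [0.0, -0.0, -1.0]]
force: [-0.6, 1.0, 0.4]
opening: 0.298
grasp_force: 0.2
```

Emit:
step_arm:
  targets:
    - [-0.42,0,0,0,0]
    - [-0.42,0,0,0,0]
    - [-0.42,0,0,0,0]
    - [-0.42,0,0,0,0]

```text
time_s: 12.8
position: [0.547, -0.161, 0.2393]
tcp_rot: [[-0.332, 0.943, 0.0], [0.943, 0.332, -0.0], [-0.0, 0.0, -1.0]]
force: [-0.9, -0.7, 0.7]
opening: 0.291
grasp_force: 1.0
```

Emit:
step_arm:
  targets:
    - [-0.44,0,0,0,0]
    - [-0.44,0,0,0,0]
    - [-0.44,0,0,0,0]
    - [-0.44,0,0,0,0]

```text
time_s: 13.2
position: [0.5472, -0.1609, 0.2393]
tcp_rot: [[-0.332, 0.943, 0.001], [0.943, 0.332, 0.0], [-0.0, 0.001, -1.0]]
force: [1.3, 1.1, 0.7]
opening: 0.283
grasp_force: 10.5
```

```bash
cat > cmp.py <<'E'
from rig import *
from h import *
s=read_state(); print(s["position"],s["force"],s["opening"],s["grasp_force"])
g=lambda c:cv2.cvtColor(c["color"],cv2.COLOR_RGB2GRAY).astype(np.float32)
for n,b in("scene",[(158,178,126,148),(158,178,180,220),(180,222,140,210)]),("wrist",[(10,120,190,330),(120,200,270,330)]):
    c=capture(n); r=np.load(n+"3.npz")
    for y0,y1,x0,x1 in b: print(n,cv2.phaseCorrelate(g(r)[y0:y1,x0:x1].copy(),g(c)[y0:y1,x0:x1].copy(),cv2.createHanningWindow((x1-x0,y1-y0),cv2.CV_32F)))
    np.savez(n+"4.npz",**c)
E
python3 cmp.py
```

```text
[ 0.5472 -0.1609  0.2393] [1.3107 1.1273 0.7071] 0.28261965197226213 10.522893656016095
scene ((-0.00967023373733511, 0.5840918960303565), 0.9483138918876648)
scene ((-0.11299470807226086, -0.020091209960243717), 1.0445741748809814)
scene ((-0.1486664246246363, 0.6438250515660258), 1.0027358796861436)
wrist ((0.6746554621537513, -0.0022817863162742924), 0.6416039456923802)
wrist ((1.0386247145409762, 0.15030670260890844), 0.9007316275437673)
```

Emit:
step_arm:
  targets:
    - [-0.44,-0.004,-0.0015,-0.004,0]
    - [-0.44,-0.008,-0.003,-0.008,0]
    - [-0.44,-0.008,-0.003,-0.008,0]
    - [-0.44,-0.008,-0.003,-0.008,0]
    - [-0.44,-0.008,-0.003,-0.008,0]

```text
time_s: 13.8
position: [0.546, -0.1614, 0.2391]
tcp_rot: [[-0.332, 0.943, 0.004], [0.943, 0.332, -0.0], [-0.001, 0.003, -1.0]]
force: [-0.0, 2.7, 8.2]
opening: 0.284
grasp_force: 11.8
```

```bash
python3 cmp.py
python3 - <<'E'
from h import *
c=np.load("scene4.npz"); w=np.load("wrist4.npz")
a=cv2.resize(c["color"][150:250,100:240],(560,400)); b=cv2.resize(w["color"][:300],(240,141)); b=cv2.copyMakeBorder(b,0,259,0,0,cv2.BORDER_CONSTANT)
cv2.imwrite("pics/p7.png",cv2.cvtColor(np.hstack([a,b]),cv2.COLOR_RGB2BGR))
E
```

```text
[ 0.546  -0.1614  0.2391] [-0.0131  2.6837  8.2365] 0.28374544465419577 11.833279457932804
scene ((0.1287456873541455, 0.13153418099185465), 0.9775761177142461)
scene ((-0.2619740120041456, 0.1535267555283646), 0.9980668169260025)
scene ((-0.1816764637465269, 0.6109550573614158), 0.9183741513593697)
wrist ((1.6118883745430281, -0.3482540090105246), 0.8550334970156351)
wrist ((1.4247831811930922, 0.004243683772372719), 0.9237980425357819)
```

Run:
```python
from rig import *
from h import *
w=np.load("wrist4.npz"); hx=np.array([np.cos(YAW),np.sin(YAW),0])
T=read_state()["position"]
foot=PIV+cv2.Rodrigues(AX*1.745)[0]@[0,.135,0]
hy=np.array([-hx[1],hx[0],0])
for l in(-.16,-.14,-.12,-.10,-.08):
    R=frameR(YAW,l)
    o=O-.0009*hx; B=o-.0115*hx; B[2]=0   # lower back edge on table
    q=B-R@[-.011,0,0]; f=q+R@foot
    print(l,"foot",f,proj(w,f-.006*hy),"rail backedge",proj(w,q+R@[-.011,.05,.26]),"front",proj(w,q+R@[.011,.05,.26]))
a=w["color"][20:270,150:350]
cv2.imwrite("pics/p8.png",cv2.cvtColor(cv2.resize(a,(480,600)),cv2.COLOR_RGB2BGR))
```

```text
-0.16 foot [ 0.5075 -0.2315  0.0064] [202.3868 214.2229] rail backedge [203.418  157.2167] front [261.1618 158.7316]
-0.14 foot [ 0.5076 -0.2314  0.008 ] [202.3103 214.6786] rail backedge [216.8296 157.545 ] front [275.3747 158.8766]
-0.12 foot [ 0.5078 -0.2314  0.0096] [202.2614 215.137 ] rail backedge [230.4529 157.8314] front [289.6436 158.9742]
-0.1 foot [ 0.508  -0.2313  0.0113] [202.2406 215.5979] rail backedge [244.253  158.0743] front [303.9281 159.0239]
-0.08 foot [ 0.5082 -0.2312  0.0129] [202.2481 216.0612] rail backedge [258.1934 158.2726] front [318.1873 159.0254]
```

View pics/p8.png

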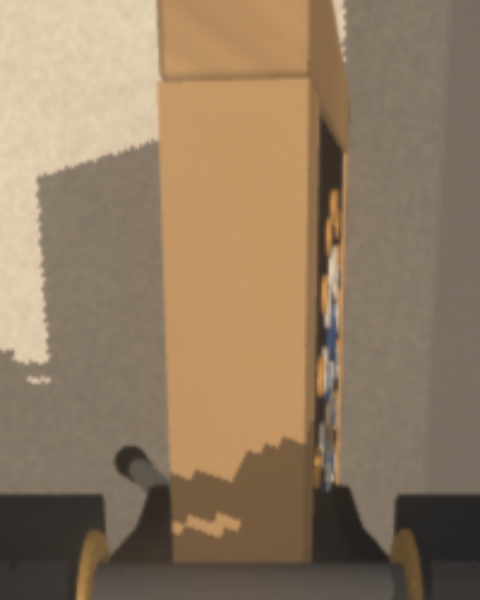

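The foot is at image (204,212), predicted (202,215). The rail edges are at 220 and 278, which gives a back lean of about 0.136 rad, so the foot is on the table. The grip is 12 N and the fingers press down 8 N. Handing in.

```bash
python3 -c "
from rig import *
print(hand_in())"
```

```text
the job is handed in; nothing more can be done
None
```

I flipped the kickstand open, stood the frame back on it clear of the tub, and handed the job in still holding the top rail at about 12 N; no verdict came back, but my last measurements gave a 0.136 rad back lean with the foot on the table, and the arm kept clear of the bottle, cup and paint pot, though I did not re-measure them.

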